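Serve the last sweets from the lever dispenser

TASK

Serve the last four sweets: push the bowl gently across the table until it stands centred under the dispenser's spout, press the dispenser's lever all the way down so that the lid lifts fully, and once all four sweets have run into the bowl, let the lever come up slowly under your finger until the lid is shut, without letting it slam. Work by touch alone: do not pick up or tip the bowl, do not handle the sweets, and leave the other things on the table where they are.

Things in the scene. Friction and masses are not known exactly. Their poses are not given: they have to be found in the camera images.
- dispenser: Fixed countertop sweet dispenser: white foot plate and pedestal, clear hopper (442 mm high), sloping trough, spout. Origin on the table straight below the centre of the spout; own -x points out of its front, where the sweets come out; the lever is on its -y side; z up. The 14 mm thick foot plate starts 85 mm behind the origin (own +x), hopper 125 mm behind it (62 mm either side, from 210 mm up).
- spout (a point): Centre of the spout's open bottom, 100 mm above the table; axes as the dispenser's. The spout is a square shaft, 42 x 39 mm outside, its front face 21 mm ahead of this point. Nothing of the dispenser lies ahead of or under the spout. The bowl belongs centred below this point.
- bowl: White straight-sided round bowl, 120 mm across, 48 mm high, wall 4 mm, about 0.3 kg, loose on the table; origin at the centre of its underside. At the start it stands 130 to 220 mm in front of the spout and up to 50 mm to one side. It slides on the table when pushed with 1 to 5 N.
- lever_pad (a point): Centre of the top face of the lever's 50 x 50 mm pad (8 mm thick), on the dispenser's -y side, 110 mm from the spout's middle. Lever up: 13 mm behind the spout's centre (own +x), 175 mm above the table; fully pressed: 4 mm behind it, 127 mm above the table. The steel arm runs back from the pad to the pivot. Space above and round the pad is free, save on the dispenser's side.
- lever (a joint): Angle of the lever: 0 up (lid shut), 0.42 rad fully down on its stop. Its pivot lies 120 mm behind the spout's centre, 130 mm above the table, along the dispenser's y. A spring pushes it up with about 1 to 4 N at the pad, more as it goes down. Let go, it flies up and the lid slams.
- lid (a joint): Angle of the steel lid (30 x 57 mm, hinged at its top edge, 187 mm above the table, across the end of the trough just above the spout): 0 shut, about 1.1 rad fully lifted. A link rod ties it to the lever: pressing the lever lifts it, about 2.6 rad for each rad of the lever.
- sweet0: Round foil-wrapped sweet, 25 mm across, 12 g, origin at its centre; number 1 of 4 in the row waiting in the trough behind the lid. They roll out by themselves within about 2 s once the lid is fully lifted.
- sweet1: Round foil-wrapped sweet, 25 mm across, 12 g, origin at its centre; number 2 of 4 in the row waiting in the trough behind the lid. They roll out by themselves within about 2 s once the lid is fully lifted.
- sweet2: Round foil-wrapped sweet, 25 mm across, 12 g, origin at its centre; number 3 of 4 in the row waiting in the trough behind the lid. They roll out by themselves within about 2 s once the lid is fully lifted.
- sweet3: Round foil-wrapped sweet, 25 mm across, 12 g, origin at its centre; number 4 of 4 in the row waiting in the trough behind the lid. They roll out by themselves within about 2 s once the lid is fully lifted.
- bottle_a: Tall bottle with a white cap, 72 mm across, 175 mm high; origin at the centre of its underside; loose, to be left alone.
- bottle_b: Second tall bottle with a white cap, 72 mm across, 175 mm high; origin at the centre of its underside; loose, to be left alone.
- juice: Short dark juice bottle, 60 mm across, 120 mm high; origin at the centre of its underside; loose, to be left alone.
- flask: Vacuum flask, 62 mm across, 140 mm high; origin at the centre of its underside; loose, to be left alone.
- tub_a: Lidded snack tub, 90 x 67 x 35 mm, nearer the robot than the bowl's way to the spout; origin at the centre of its underside; loose, to be left alone.
- tub_b: Second lidded snack tub, 90 x 67 x 35 mm, beyond the lever; origin at the centre of its underside; loose, to be left alone.
- carton: Flat carton, 75 x 115 x 36 mm, on the far side of the bowl's way; origin at the centre of its underside; loose, to be left alone.
- cups: Stack of paper cups, mouth up, 72 mm across, 104 mm high; origin at the centre of its underside; loose, to be left alone.
Things that resemble listed ones, but are neither listed nor needed, are in the scene too. What is shaped like the bowl but pink or yellow is not meant.

How it is judged:
By the outcome, as a careful person would: the job done as asked, in the order asked, and still so for the second after the job is handed in, with the robot touching nothing.
It also fails if it takes over 54 s, if anything falls off the work surface, if the arm or the gripper's body presses on something with over 40 N, if the wrist force passes 120 N, or if a joint passes its speed limit or range.

ROBOT

A 7-joint arm with a two-finger parallel gripper is mounted at the origin on the work surface. World frame = base frame: x ahead of the robot, y to its left, z up, the work surface at z = 0. Lengths are in m, angles in rad, forces in N, time in s.
With the tool pointing down it reaches from about 0.35 to 0.9 m from the base axis. Payload 19.9 kg.
Tool frame: the origin (TCP) lies on the mounting face of the last link; the fingertips stand 199 mm ahead of it and the grasp point (between the pads) lies 180 mm ahead of it; z points along the fingers, y is the line along which they close (so a half turn about z gives the same grasp; the last joint's range is limited). The gripper opens to 94 mm and grips with 3 to 60 N. Pads are 16 mm wide; open, the fingers measure 119 mm over their backs; the gripper's body (75 mm by 177 mm) begins 78 mm behind the grasp point.
Start: joints at [1.234, 0.417, -0.01, 1.614, 0.005, 1.111, -0.053], TCP at [0.182, -0.598, 0.405] pointing down, gripper open.
Joint ranges: [-2.81, 2.81], [-0.39, 2.02], [-1.27, 1.25], [0.06, 2.57], [-1.19, 4.33], [0.19, 2], [-2.82, 2.82]. Speed limits (rad/s): [1.89, 1.89, 2.39, 2.39, 3.01, 3.01, 3.01].

INTERFACE

Orientations are given as a rotation vector (axis times angle).
In Python, from rig import ctrl gives the robot as it stands.
- The arm moves only by the shell command python3 -m crank 'ROWS'. ROWS is JSON, one flat list of numbers, 7 for each row, row after row: the finger opening in mm, from 0 to 94, then the shift along the tool's x, y, z in mm, then the turn, a rotation vector about the tool's x, y, z in rad. In form: [gripper, x, y, z, wx, wy, wz, gripper, x, y, z, wx, wy, wz, ...]. A call has exactly 10 rows; each row shifts and turns the commanded pose from where the row before left it, along the tool's axes as they then stand; what a row does not reach is not made up. A row lasts 1/12 s, in which the tool goes at most 41.7 mm and 7.16 degrees, less where a joint would pass 70% of its speed; a pose out of reach is approached as far as the arm can. A call is refused whole if a number of a shift passes 41.7 or a number of a turn 0.125, either way. A call with a gripper value outside its range is refused whole. The fingers move at their own pace and stop on an object; the grip force is fixed at half the most. Time passes only in rows, so rows that do not move let the fingers close, or fill a call up. It gives the time, the measured TCP pose, the force, the opening and the grip force at its end, in the units of the state.
- ctrl.state(): the state, without advancing time (a new reading comes with each control period).
- ctrl.get_image(name): name is "scene" or "top"; returns the picture (384x512x3 uint8, blue, green, red); there is no depth.
- ctrl.calibration(name): a dict with "camera_matrix" (3x3 intrinsics, pixels), "R" (3x3) and "t" (3): a world point X has camera coordinates R X + t. Camera axes: x right, y down, z forward; pixel columns grow to the right and rows downward; lengths in m; the calibration is good to about 2 mm. A picture is of the moment at which its call begins. calibration takes no time and is no camera call.
- ctrl.sign_off(): hands the job in; it is judged then, once.
The state is a dict: "time": time; "qpos": joint angles; "dq": joint speeds; "tau": joint torques, N m; "tool_pos": TCP position; "tcp_rot": TCP orientation; "contact_force": force on the tool from outside, world axes, zero at the start; "wrist_torque": the same for the moment, N m; "opening": finger opening in m; "finger_force": force on a finger pad.
Only numpy, scipy, OpenCV 4.12 (cv2) and the standard library are available. Lean on these libraries where they do the work, as an engineer would, in place of code of your own. Each camera call takes 0.05 s, during which the arm holds its last target. There are 200 camera calls.

## Working session

There is one attempt and no reset: what is moved stays moved. The work goes in short steps, Python scripts to look and compute and a shell command to move; the robot and the scene stay as the last step left them, time stands still between calls to the robot, and variables do not carry over. Pictures are saved under pics/ and viewed, at most 10 in all, crops included, and the job is handed in when it is done.

```bash
mkdir -p pics; ls; python3 - <<'E'
from rig import ctrl
import cv2
for n in("scene","top"):
    im=ctrl.get_image(n); cv2.imwrite(f"pics/{n}0.png",im)
    c=ctrl.calibration(n); print(n,c)
print(ctrl.state())
E
```

```text
pics
scene {'camera_matrix': array([[360.34205412,   0.        , 255.18880927],
       [  0.        , 360.34205412, 195.59687305],
       [  0.        ,   0.        ,   1.        ]]), 'R': array([[-0.72050989,  0.69328294,  0.01497522],
       [ 0.57999065,  0.61432439, -0.53499195],
       [-0.38010044, -0.3767815 , -0.84472443]]), 't': array([ 0.4659884 , -0.22016166,  1.15754283])}
top {'camera_matrix': array([[400.17295428,   0.        , 259.65815171],
       [  0.        , 400.17295428, 183.17160386],
       [  0.        ,   0.        ,   1.        ]]), 'R': array([[ 0.17958378, -0.98373343,  0.00426715],
       [-0.96291277, -0.17666749, -0.20393035],
       [ 0.20136697,  0.03251369, -0.9789761 ]]), 't': array([-0.17645   ,  0.5459547 ,  0.97803108])}
{'time': 0.1, 'qpos': array([ 1.23452947,  0.41790997, -0.010306  ,  1.61408455,  0.00472705,
        1.11069071, -0.05300191]), 'dq': array([-0.00059972, -0.00062132, -0.00232958, -0.00238903, -0.00088172,
        0.00046295,  0.00045993]), 'tau': array([ 1.91625499e-03, -8.52580047e+01,  6.40581083e-01, -4.26697719e+01,
       -4.88436758e-02,  1.64409826e-02,  1.57522768e-04]), 'tool_pos': array([ 0.18154521, -0.59793617,  0.40410278]), 'tcp_rot': array([-3.10650308e+00, -4.61224147e-01,  4.11822813e-04]), 'contact_force': array([-0.04747507, -0.16711274,  0.18704225]), 'wrist_torque': array([-0.02124173,  0.03272203,  0.00336358]), 'finger_force': 0.0, 'opening': 0.0942619931528075}
```

View pics/scene0.png

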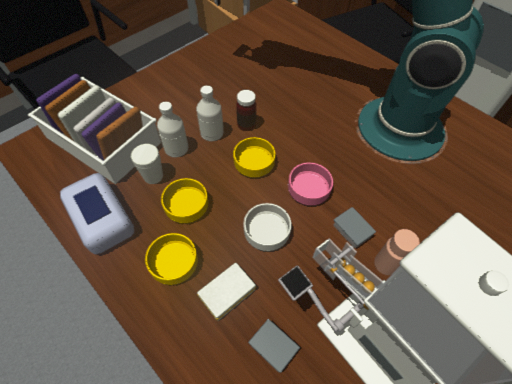

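View pics/top0.png

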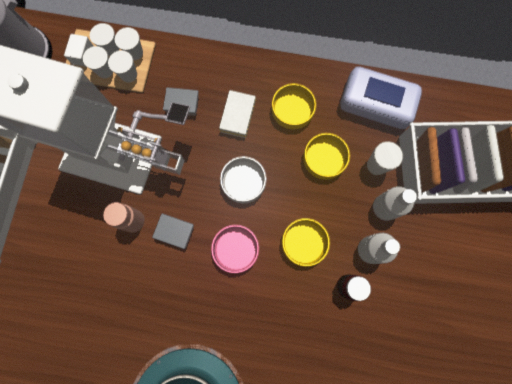

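The white bowl is at top (243,180) / scene (268,227). Things that could be taken for it are the pink bowl at top (235,249), the yellow bowls at (294,106), (327,156) and (306,242), and the white carton at (237,113). Only the first is white and round. The lever pad is at top (178,113) / scene (296,284), and the spout is near top (172,160). Next is one close crop of the bowl, spout and pad.

```bash
cat > h.py <<'E'
import numpy as np, cv2
from rig import ctrl
def ray(n,u,v):
    c=ctrl.calibration(n);R=c["R"];C=-R.T@c["t"]
    return C,R.T@np.linalg.inv(c["camera_matrix"])@np.array([u,v,1.])
def atz(n,u,v,z):
    C,d=ray(n,u,v); return C+d*(z-C[2])/d[2]
def tri(a,b):
    C1,d1=ray("top",*a);C2,d2=ray("scene",*b)
    s=np.linalg.lstsq(np.c_[d1,-d2],C2-C1,rcond=None)[0]
    p,q=C1+d1*s[0],C2+d2*s[1]; return (p+q)/2,np.linalg.norm(p-q)
def proj(n,X):
    c=ctrl.calibration(n);p=c["camera_matrix"]@(c["R"]@np.asarray(X)+c["t"]);return p[:2]/p[2]
def bowl(n="top",im=None):
    "white rim blob -> centre at z=.048"
    im=ctrl.get_image(n) if im is None else im
    return im
E
python3 - <<'E'
import cv2,numpy as np
t=cv2.imread("pics/top0.png")[75:225,90:280]; s=cv2.imread("pics/scene0.png")[195:345,230:390]
o=np.hstack([cv2.resize(t,None,fx=2.2*1,fy=2.2,interpolation=2),cv2.resize(s,None,fx=2.2,fy=2.2,interpolation=2)])
print(o.shape);cv2.imwrite("pics/crop1.png",o)
E
```

```text
(330, 770, 3)
```

View pics/crop1.png

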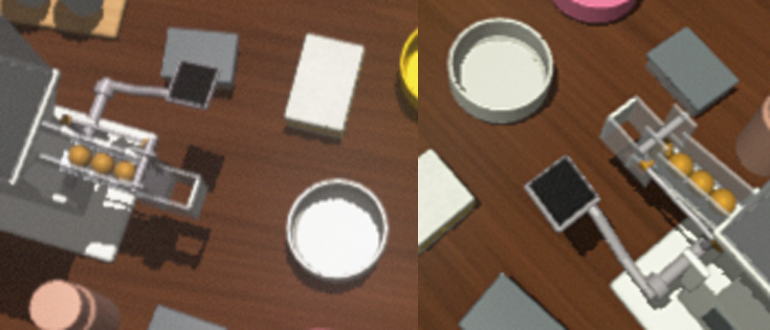

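```bash
python3 - <<'E'
from h import *
T=lambda x,y:(x/2.2+90-.3,y/2.2+75-.3); S=lambda x,y:((x-418)/2.2+230-.3,y/2.2+195-.3)
f=lambda n,p,q:print(n,*[np.round(v,4) for v in tri(T(*p),S(*q))])
f("pad",(193,85),(563,194)); print("pad z.175",atz("top",*T(193,85),.175),atz("scene",*S(563,194),.175))
P=[]
for n,a,b in(("s1",(125,170),(680,163)),("s2",(101,162),(702,182)),("s3",(78,155),(724,201))):
    f(n,a,b);P.append(tri(T(*a),S(*b))[0])
d=P[2]-P[0];print("own x yaw from sweets",np.degrees(np.arctan2(d[1],d[0])))
# pad corners
ct=[T(*p) for p in((178,64),(218,70),(209,107),(168,100))]
cs=[S(*p) for p in((527,188),(566,157),(600,198),(559,230))]
for c in ct:print("padT",atz("top",*c,.175)[:2].round(4))
for c in cs:print("padS",atz("scene",*c,.175)[:2].round(4))
t=cv2.imread("pics/top0.png");s=cv2.imread("pics/scene0.png")
for n,im,(u,v) in(("top",t,(243,180)),("scene",s,(267,227))):
    m=((im.min(2)>105)&((im.max(2).astype(int)-im.min(2))<40)).astype(np.uint8)
    k,l,st,ce=cv2.connectedComponentsWithStats(m)
    w=np.zeros_like(m);cv2.circle(w,(u,v),32,1,-1)
    cn=max(cv2.findContours(m*w,0,1)[0],key=cv2.contourArea)
    h=cv2.convexHull(cn)[:,0]
    pts=np.array([atz(n,*p,.048)[:2] for p in h])
    print(n,"hull->plane z.048: centre/r",cv2.minEnclosingCircle(pts.astype(np.float32)),"x",np.ptp(pts,0))
E
```

```text
pad [0.6778 0.1434 0.1695] 0.0016
pad z.175 [0.67545325 0.14258812 0.175     ] [0.68004476 0.14361681 0.175     ]
s1 [0.5741 0.1966 0.1586] 0.0021
s2 [0.5767 0.222  0.1644] 0.0019
s3 [0.5787 0.2463 0.1689] 0.0018
own x yaw from sweets 84.69682412934772
padT [0.696  0.1638]
padT [0.6971 0.1198]
padT [0.6542 0.1203]
padT [0.654  0.1652]
padS [0.6991 0.118 ]
padS [0.6528 0.1222]
padS [0.6591 0.1685]
padS [0.7059 0.1628]
top hull->plane z.048: centre/r ((0.5752670168876648, -0.029113439843058586), 0.061680667102336884) x [0.12253839 0.12181155]
scene hull->plane z.048: centre/r ((0.5810245275497437, -0.026952305808663368), 0.06567179411649704) x [0.12957287 0.12000569]
```

```bash
python3 - <<'E'
from h import *
for n,p,z in(("pink",(235,249),.048),("yel_r",(306,242),.048),("yel_u",(327,156),.048),("yel_t",(294,106),.048),
 ("juice",(358,289),.12),("botA",(391,247),.175),("botB",(406,195),.175),("cups",(388,156),.104)): print(n,atz("top",*p,z)[:2].round(3))
for n,ps in(("tub_a",((164,215),(193,225),(184,249),(154,238))),("carton",((229,91),(255,96),(246,132),(221,126)))):
    print(n,[atz("top",*p,.035)[:2].round(3).tolist() for p in ps])
a=np.radians(84.7);X=np.array([np.cos(a),np.sin(a),0]);Y=np.array([-X[1],X[0],0]);O=np.array([.568,.140,0]);Z=np.array([0,0,1])
w=lambda x,y,z:O+x*X+y*Y+z*Z
sh=[[w(sx*.021,sy*.0195,z) for sx,sy in((-1,-1),(1,-1),(1,1),(-1,1))] for z in(.1,.155)]
pad=[w(.013+sx*.025,-.11+sy*.025,.175) for sx,sy in((-1,-1),(1,-1),(1,1),(-1,1))]
foot=[w(.085,-.08,.014),w(.085,.08,.014)]
hop=[w(.125,-.062,.21),w(.125,.062,.21)]
o=[]
for n,(x0,y0,x1,y1) in(("top",(90,75,280,225)),("scene",(250,200,410,350))):
    im=cv2.resize(cv2.imread(f"pics/{n}0.png")[y0:y1,x0:x1],None,fx=2.2,fy=2.2,interpolation=2)
    for poly,c,cl in((sh[0],(0,0,255),1),(sh[1],(0,255,0),1),(pad,(255,255,0),1),(foot,(255,0,255),0),(hop,(0,255,255),0)):
        q=np.array([((proj(n,p)-(x0,y0)+.3)*2.2) for p in poly]).round().astype(int)
        cv2.polylines(im,[q],bool(cl),c,1)
    o.append(im)
cv2.imwrite("pics/over1.png",np.hstack(o))
E
```

```text
pink [ 0.393 -0.044]
yel_r [ 0.442 -0.218]
yel_u [ 0.675 -0.237]
yel_t [ 0.798 -0.128]
juice [ 0.352 -0.344]
botA [ 0.455 -0.391]
botB [ 0.577 -0.411]
cups [ 0.685 -0.38 ]
tub_a [[0.445, 0.154], [0.434, 0.075], [0.37, 0.084], [0.383, 0.166]]
carton [[0.815, 0.056], [0.813, -0.018], [0.706, -0.013], [0.711, 0.057]]
```

View pics/over1.png

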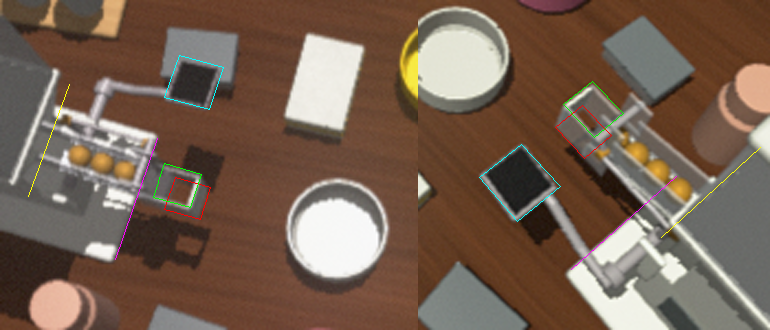

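The overlay fits: foot edge, pad and spout are each within about 3 mm. The bowl is at (0.577, -0.028), about 168 mm in front, and belongs at about (0.567, 0.138). Its size reads as 122 mm, so it is the right one. I move over now, staying above the bottles.

```bash
python3 -m crank '[60,20,-12,-20,0,0,0, 60,25,-14,-20,0,0,0, 60,26,-15,-20,0,0,0, 60,26,-15,0,0,0,0, 60,26,-15,0,0,0,0, 60,26,-15,0,0,0,0, 60,26,-15,0,0,0,0, 60,26,-15,0,0,0,0, 60,26,-15,0,0,0,0, 60,26,-15,0,0,0,0]'
python3 -m crank '[60,26,-15,0,0,0,0, 60,26,-15,0,0,0,0, 60,26,-15,0,0,0,0, 60,26,-15,0,0,0,0, 60,26,-15,0,0,0,0, 60,26,-15,0,0,0,0, 60,26,-15,0,0,0,0, 60,26,-15,0,0,0,0, 60,26,-15,0,0,0,0, 60,26,-15,0,0,0,0]'
python3 -m crank '[60,0,0,0,0,0,-0.12, 60,0,0,0,0,0,-0.12, 60,0,0,0,0,0,-0.12, 60,0,0,0,0,0,-0.12, 60,0,0,0,0,0,-0.12, 60,0,0,0,0,0,-0.12, 60,0,0,0,0,0,-0.12, 60,0,0,0,0,0,-0.12, 60,0,0,0,0,0,-0.12, 60,0,0,0,0,0,-0.12]'
```

```text
time: 0.93
tool_pos: [0.382, -0.3835, 0.4645]
tcp_rot: [-3.107, -0.461, 0.0]
contact_force: [0.5, -0.0, -0.1]
opening: 0.06
finger_force: 0.0
time: 1.77
tool_pos: [0.5872, -0.1646, 0.4643]
tcp_rot: [-3.107, -0.461, 0.001]
contact_force: [-0.1, -0.2, 0.3]
opening: 0.0599
finger_force: 0.0
time: 2.6
tool_pos: [0.5864, -0.1658, 0.4643]
tcp_rot: [-2.297, -2.142, 0.0]
contact_force: [-0.6, -0.2, 0.6]
opening: 0.06
finger_force: 0.0
```

```bash
python3 -m crank '[60,0,0,0,0,0,-0.12, 60,0,0,0,0,0.1,0, 60,0,0,0,0,0.1,0, 60,0,0,0,0,0.1,0, 60,-10.8,0,35,0,0,0, 60,-10.8,0,35,0,0,0, 60,-10.8,0,35,0,0,0, 60,-10.8,0,35,0,0,0, 60,-10.8,0,35,0,0,0, 60,-10.8,0,35,0,0,0]'
python3 -m crank '[60,-5,0,16,0,0,0, 60,-4,0,12,0,0,0, 60,0,0,0,0,0,0, 60,0,0,0,0,0,0, 60,0,0,0,0,0,0, 60,0,0,0,0,0,0, 60,0,0,0,0,0,0, 60,0,0,0,0,0,0, 60,0,0,0,0,0,0, 60,0,0,0,0,0,0]'
python3 - <<'E'
from h import *
from scipy.spatial.transform import Rotation as R
s=ctrl.state();r=R.from_rotvec(s["tcp_rot"]).as_matrix();print(r.round(3),"tip",s["tool_pos"]+.199*r[:,2],s["time"])
o=[cv2.resize(ctrl.get_image(n)[y:y+180,x:x+180],(400,400),interpolation=2) for n,x,y in(("top",150,80),("scene",200,130))]
cv2.imwrite("pics/pre.png",np.hstack(o))
E
```

```text
time: 3.43
tool_pos: [0.5861, -0.1656, 0.243]
tcp_rot: [-2.011, -2.102, -0.304]
contact_force: [0.2, -1.4, -0.4]
opening: 0.0598
finger_force: 0.0
time: 4.27
tool_pos: [0.5865, -0.166, 0.2157]
tcp_rot: [-2.012, -2.102, -0.304]
contact_force: [-0.7, 0.6, 0.2]
opening: 0.0603
finger_force: 0.0
[[-0.042  0.999 -0.013]
 [ 0.954  0.044  0.295]
 [ 0.295  0.    -0.955]] tip [ 0.58396598 -0.10723489  0.025618  ] 4.2667
```

View pics/pre.png

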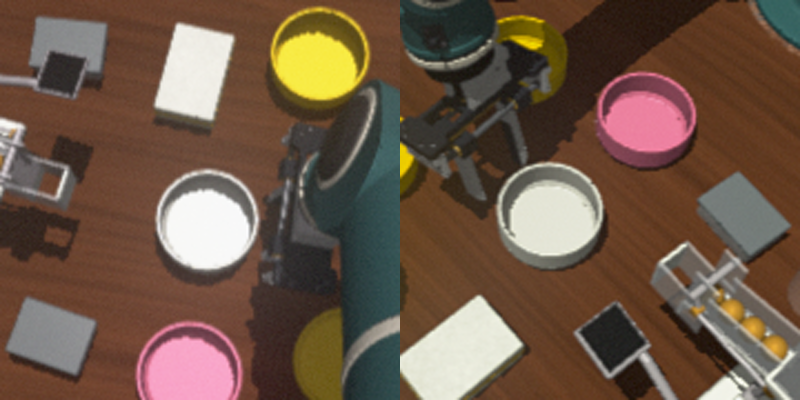

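The fingers stand straight behind the white bowl, with a gap of about 19 mm and nothing else near. I push slowly.

```bash
python3 -m crank '[60,5.7,-0.2,1.8,0,0,0, 60,5.7,-0.2,1.8,0,0,0, 60,5.7,-0.2,1.8,0,0,0, 60,5.7,-0.2,1.8,0,0,0, 60,5.7,-0.2,1.8,0,0,0, 60,5.7,-0.2,1.8,0,0,0, 60,5.7,-0.2,1.8,0,0,0, 60,5.7,-0.2,1.8,0,0,0, 60,5.7,-0.2,1.8,0,0,0, 60,5.7,-0.2,1.8,0,0,0]'
python3 -m crank '[60,5.7,-0.2,1.8,0,0,0, 60,5.7,-0.2,1.8,0,0,0, 60,5.7,-0.2,1.8,0,0,0, 60,5.7,-0.2,1.8,0,0,0, 60,5.7,-0.2,1.8,0,0,0, 60,5.7,-0.2,1.8,0,0,0, 60,5.7,-0.2,1.8,0,0,0, 60,5.7,-0.2,1.8,0,0,0, 60,4,-0.2,1.2,0,0,0, 60,2,0,0.6,0,0,0]'
cat >> h.py <<'E'
def bowlfit(im,guess,n="top"):
    "fit bowl centre (rim z=.048, outer r=.06) by image edge/brightness score near guess"
    g=cv2.GaussianBlur(im.min(2).astype(np.float32),(0,0),.7)
    from scipy.optimize import minimize
    a=np.linspace(0,2*np.pi,90,endpoint=False);c=ctrl.calibration(n)
    def samp(xy,r):
        P=np.c_[xy[0]+r*np.cos(a),xy[1]+r*np.sin(a),np.full(90,.048)]@c["R"].T+c["t"]
        q=P@c["camera_matrix"].T;q=(q[:,:2]/q[:,2:]).astype(np.float32)
        return cv2.remap(g,q[None,:,0].copy(),q[None,:,1].copy(),1)[0]
    f=lambda xy:-np.clip(samp(xy,.058)-samp(xy,.064),-40,60).mean()
    best=min(((f((guess[0]+i,guess[1]+j)),guess[0]+i,guess[1]+j) for i in np.arange(-.03,.031,.002) for j in np.arange(-.03,.031,.002)))
    r=minimize(f,best[1:],method="Nelder-Mead",options={"initial_simplex":[best[1:],(best[1]+.002,best[2]),(best[1],best[2]+.002)]})
    return r.x.round(4),round(r.fun,1)
E
python3 - <<'E'
from h import *
from scipy.spatial.transform import Rotation as R
print("start",bowlfit(cv2.imread("pics/top0.png"),(.577,-.028)),bowlfit(cv2.imread("pics/scene0.png"),(.577,-.028),"scene"))
s=ctrl.state();r=R.from_rotvec(s["tcp_rot"]).as_matrix();t=s["tool_pos"]+.199*r[:,2];print("tip",t,s["time"])
T,S=ctrl.get_image("top"),ctrl.get_image("scene")
g=(t[0]-.003,t[1]+.0596);print(g,bowlfit(T,g),bowlfit(S,g,"scene"))
cv2.imwrite("pics/mid.png",np.hstack([cv2.resize(T[70:250,130:310],(400,400),interpolation=2),cv2.resize(S[130:310,200:380],(400,400),interpolation=2)]))
E
```

```text
time: 5.2
tool_pos: [0.5818, -0.1057, 0.2152]
tcp_rot: [-2.012, -2.102, -0.304]
contact_force: [0.8, -1.4, 0.5]
opening: 0.0604
finger_force: 1.0
time: 6.03
tool_pos: [0.5776, -0.0515, 0.2149]
tcp_rot: [-2.01, -2.103, -0.304]
contact_force: [1.1, -2.0, 1.1]
opening: 0.0596
finger_force: 1.2
start (array([ 0.575, -0.03 ]), np.float64(-60.0)) (array([ 0.577 , -0.0328]), np.float64(-59.9))
tip [0.57491798 0.00733881 0.02480976] 6.0333
(np.float64(0.5719179800612832), np.float64(0.06693881337255145)) (array([0.5744, 0.0696]), np.float64(-52.6)) (array([0.5719, 0.0658]), np.float64(-52.4))
```

View pics/mid.png

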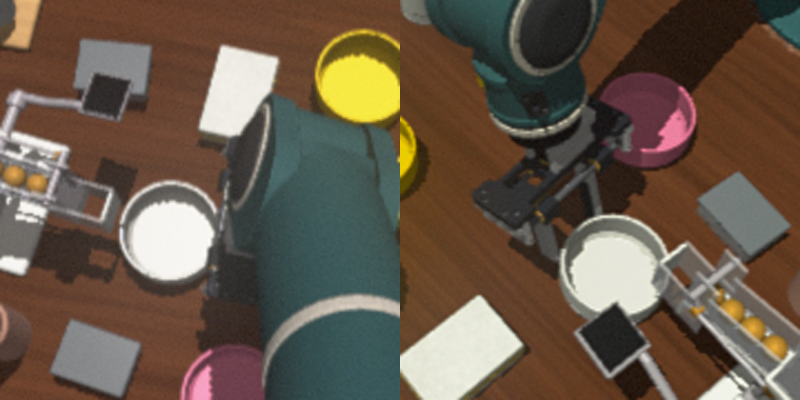

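The bowl is at (0.573, 0.067), sitting between both fingers as modelled, with 71 mm to go.

```bash
python3 -m crank '[60,5.2,-0.2,1.6,0,0,0, 60,5.2,-0.2,1.6,0,0,0, 60,5.2,-0.2,1.6,0,0,0, 60,5.2,-0.2,1.6,0,0,0, 60,5.2,-0.2,1.6,0,0,0, 60,5.2,-0.2,1.6,0,0,0, 60,5.2,-0.2,1.6,0,0,0, 60,5.2,-0.2,1.6,0,0,0, 60,5.2,-0.2,1.6,0,0,0, 60,5.2,-0.2,1.6,0,0,0]'
python3 -m crank '[60,3.8,-0.1,1.2,0,0,0, 60,3.8,-0.1,1.2,0,0,0, 60,2.9,-0.1,0.9,0,0,0, 60,2.4,0,0.7,0,0,0, 60,1.9,0,0.6,0,0,0, 60,1,0,0.3,0,0,0, 60,0,0,0,0,0,0, 60,0,0,0,0,0,0, 60,0,0,0,0,0,0, 60,0,0,0,0,0,0]'
python3 - <<'E'
from h import *
from scipy.spatial.transform import Rotation as R
s=ctrl.state();r=R.from_rotvec(s["tcp_rot"]).as_matrix();t=s["tool_pos"]+.199*r[:,2];print("tip",t,s["time"])
T,S=ctrl.get_image("top"),ctrl.get_image("scene")
g=(t[0]-.003,t[1]+.0596);print(g,bowlfit(T,g),bowlfit(S,g,"scene"))
a=np.radians(84.7);X=np.array([np.cos(a),np.sin(a),0]);Y=np.array([-X[1],X[0],0]);O=np.array([.567,.1385,0])
for n,im in(("top",T),("scene",S)):
    q=np.array([proj(n,O+.06*np.array([np.cos(b),np.sin(b),.8])) for b in np.linspace(0,6.28,60)])
    cv2.imwrite(f"pics/pushed_{n}_raw.png",im)
cv2.imwrite("pics/pushed.png",np.hstack([cv2.resize(T[90:210,110:230],(400,400),interpolation=2),cv2.resize(S[200:320,250:370],(400,400),interpolation=2)]))
E
```

```text
time: 6.97
tool_pos: [0.5732, 0.0025, 0.215]
tcp_rot: [-2.011, -2.102, -0.304]
contact_force: [0.5, -1.0, -1.0]
opening: 0.0601
finger_force: 0.7
time: 7.8
tool_pos: [0.5723, 0.0184, 0.215]
tcp_rot: [-2.012, -2.102, -0.304]
contact_force: [-0.0, -0.3, 0.3]
opening: 0.0603
finger_force: 0.1
tip [0.5696982  0.07719156 0.02488004] 7.8
(np.float64(0.5666982008155722), np.float64(0.13679155959064465)) (array([0.5677, 0.1402]), np.float64(-35.1)) (array([0.5558, 0.1405]), np.float64(-30.3))
```

View pics/pushed.png

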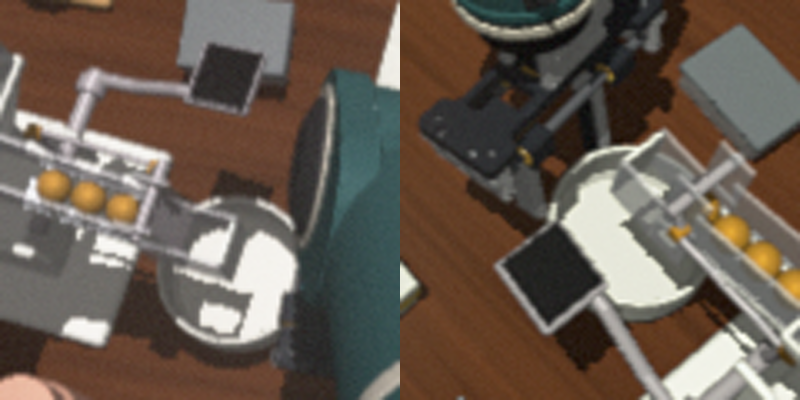

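```bash
python3 - <<'E'
from h import *
for a,b in(((182,154.5),(313.6,253.4)),((178.4,172.5),(329.5,239.9))): print(tri(a,b))
a=np.radians(84.7);X=np.array([np.cos(a),np.sin(a),0]);Y=np.array([-X[1],X[0],0])
O=np.array([.567,.1385,0]);o=[]
for n,x0,y0 in(("top",140,115),("scene",285,225)):
    im=cv2.resize(cv2.imread(f"pics/pushed_{n}_raw.png")[y0:y0+75,x0:x0+75],(400,400),interpolation=2);k=400/75
    for z,c in((.1,(0,0,255)),(.187,(0,200,0)),(.15,(255,0,0))):
        q=np.array([(proj(n,O+sx*.021*X+sy*.0195*Y+[0,0,z])-(x0,y0)+.5)*k for sx,sy in((-1,-1),(1,-1),(1,1),(-1,1))]).round().astype(int)
        cv2.polylines(im,[q],True,c,1)
    o.append(im)
cv2.imwrite("pics/sp.png",np.hstack(o))
E
```

```text
(array([0.58944244, 0.11992184, 0.13212578]), np.float64(0.0010123550747533224))
(array([0.54227343, 0.12081867, 0.13379131]), np.float64(0.004915512000954946))
```

View pics/sp.png

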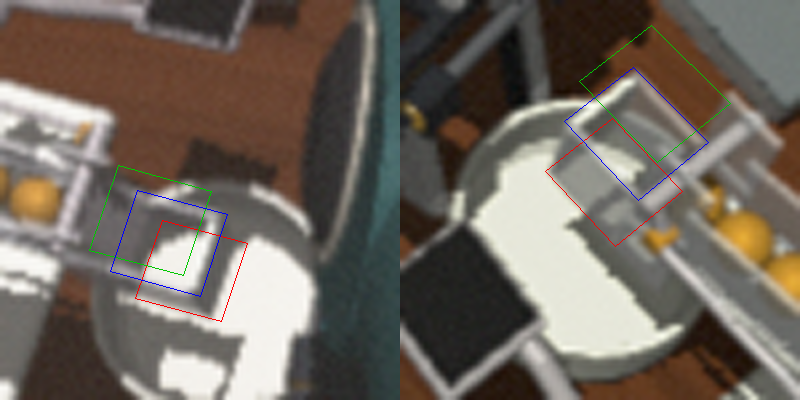

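The bowl is at about (0.567, 0.138) and the spout origin at about (0.567, 0.140), so it is centred within about 3 mm. I retract, lift, straighten and close the fingers.

```bash
python3 -m crank '[60,-6,0,-1.9,0,0,0, 60,-17,0,-5.3,0,0,0, 60,-17,0,-5.3,0,0,0, 60,-17,0,-5.3,0,0,0, 60,5,0,-16,0,0,0, 60,10.3,0,-33.4,0,0,0, 60,10.3,0,-33.4,0,0,0, 60,10.3,0,-33.4,0,0,0, 60,10.3,0,-33.4,0,0,0, 60,10.3,0,-33.4,0,0,0]'
python3 -m crank '[0,10.3,0,-33.4,0,0,0, 0,10.3,0,-33.4,0,0,0, 0,0,0,0,0,-0.1,0, 0,0,0,0,0,-0.1,0, 0,0,0,0,0,-0.1,0, 0,30,19,0,0,0,0, 0,30,19,0,0,0,0, 0,30,19,0,0,0,0, 0,30,19,0,0,0,0, 0,30,19,0,0,0,0]'
python3 - <<'E'
from h import *
from scipy.spatial.transform import Rotation as R
s=ctrl.state();r=R.from_rotvec(s["tcp_rot"]).as_matrix();t=s["tool_pos"]+.199*r[:,2];print("tip",t,s["time"]);print(r.round(3), "need tool shift",(r.T@(np.array([.680,.141,.195])-t)).round(4))
T=ctrl.get_image("top");print(bowlfit(T,(.567,.138)))
E
```

```text
time: 8.73
tool_pos: [0.5745, -0.0418, 0.4085]
tcp_rot: [-2.012, -2.102, -0.304]
contact_force: [-0.2, -0.7, 0.0]
opening: 0.0604
finger_force: 0.0
time: 9.57
tool_pos: [0.6639, 0.1135, 0.4765]
tcp_rot: [2.173, 2.269, -0.001]
contact_force: [0.1, -1.1, 0.6]
opening: 0.0004
finger_force: 0.0
tip [0.66385001 0.11349342 0.27750177] 9.5667
[[-0.043  0.999 -0.   ]
 [ 0.999  0.043 -0.   ]
 [-0.    -0.    -1.   ]] need tool shift [0.0268 0.0173 0.0825]
(array([0.5944, 0.135 ]), np.float64(-12.6))
```

```bash
python3 -m crank '[0,13.5,8.5,0,0,0,0, 0,13.5,8.5,0,0,0,0, 0,0,0,25,0,0,0, 0,0,0,25,0,0,0, 0,0,0,20,0,0,0, 0,0,0,12,0,0,0, 0,0,0,0,0,0,0, 0,0,0,0,0,0,0, 0,0,0,0,0,0,0, 0,0,0,0,0,0,0]'
python3 - <<'E'
from h import *
T,S=ctrl.get_image("top"),ctrl.get_image("scene");print(ctrl.state()["tool_pos"]-[0,0,.199])
cv2.imwrite("pics/pad.png",np.hstack([cv2.resize(T[70:220,110:260],(400,400),interpolation=2),cv2.resize(S[180:330,240:390],(400,400),interpolation=2)]))
E
```

```text
time: 10.45
tool_pos: [0.6792, 0.1404, 0.3961]
tcp_rot: [2.171, 2.269, 0.003]
contact_force: [-0.1, 0.1, -0.4]
opening: 0.0003
finger_force: 0.0
[0.67910552 0.14040889 0.19666653]
```

View pics/pad.png

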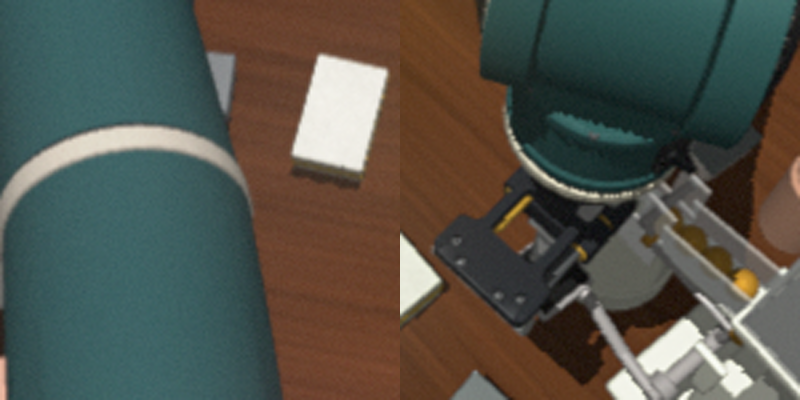

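```bash
python3 -m crank '[0,0,0,5,0,0,0, 0,0,0,5,0,0,0, 0,0,0,5,0,0,0, 0,0,0,4,0,0,0, 0,0,0,3,0,0,0, 0,-0.5,0,4,0,0,0, 0,-0.5,0,4,0,0,0, 0,-0.5,0,4,0,0,0, 0,-0.5,0,4,0,0,0, 0,-0.5,0,4,0,0,0]'
python3 -m crank '[0,-1,0,4,0,0,0, 0,-1,0,4,0,0,0, 0,-1,0,4,0,0,0, 0,-1,0,3,0,0,0, 0,-0.5,0,2,0,0,0, 0,-0.5,0,1,0,0,0, 0,0,0,0,0,0,0, 0,0,0,0,0,0,0, 0,0,0,0,0,0,0, 0,0,0,0,0,0,0]'
```

```text
time: 11.38
tool_pos: [0.6791, 0.1377, 0.3522]
tcp_rot: [-2.172, -2.27, 0.0]
contact_force: [-0.2, -2.2, 3.3]
opening: 0.0004
finger_force: 1.2
time: 12.22
tool_pos: [0.6793, 0.1329, 0.3347]
tcp_rot: [2.172, 2.27, 0.0]
contact_force: [-0.8, 0.5, 2.2]
opening: 0.0003
finger_force: 1.2
```

```bash
python3 -m crank '[0,0,0,1,0,0,0, 0,0,0,1,0,0,0, 0,0,0,1,0,0,0, 0,0,0,0.5,0,0,0, 0,0,0,0.5,0,0,0, 0,0,0,0,0,0,0, 0,0,0,0,0,0,0, 0,0,0,0,0,0,0, 0,0,0,0,0,0,0, 0,0,0,0,0,0,0]'
```

```text
time: 13.05
tool_pos: [0.6793, 0.1328, 0.3306]
tcp_rot: [-2.172, -2.27, -0.0]
contact_force: [-1.8, -0.6, 1.9]
opening: 0.0006
finger_force: 1.3
```

```bash
python3 -m crank '[0,0,0,0.8,0,0,0, 0,0,0,0.8,0,0,0, 0,0,0,0.8,0,0,0, 0,0,0,0.6,0,0,0, 0,0,0,0,0,0,0, 0,0,0,0,0,0,0, 0,0,0,0,0,0,0, 0,0,0,0,0,0,0, 0,0,0,0,0,0,0, 0,0,0,0,0,0,0]'
```

```text
time: 13.88
tool_pos: [0.6793, 0.133, 0.3284]
tcp_rot: [2.172, 2.269, 0.001]
contact_force: [-4.4, -1.9, 12.4]
opening: -0.0002
finger_force: 6.5
```

The force jumped to 12 N with the tip at 0.129 m, so the lever is on its stop. I hold for about 2.5 s and look.

```bash
for i in 1 2 3; do python3 -m crank '[0,0,0,0,0,0,0, 0,0,0,0,0,0,0, 0,0,0,0,0,0,0, 0,0,0,0,0,0,0, 0,0,0,0,0,0,0, 0,0,0,0,0,0,0, 0,0,0,0,0,0,0, 0,0,0,0,0,0,0, 0,0,0,0,0,0,0, 0,0,0,0,0,0,0]' | sed -n '1p;2p;4p'; done
python3 - <<'E'
from h import *
S=ctrl.get_image("scene")
cv2.imwrite("pics/open.png",cv2.resize(S[180:330,240:390],(600,600),interpolation=2))
E
```

```text
time: 14.72
tool_pos: [0.6794, 0.1329, 0.3283]
contact_force: [-5.2, -2.1, 12.8]
time: 15.55
tool_pos: [0.6793, 0.1329, 0.3284]
contact_force: [-4.9, -0.9, 12.2]
time: 16.38
tool_pos: [0.6794, 0.133, 0.3284]
contact_force: [-4.6, -1.8, 13.2]
```

View pics/open.png

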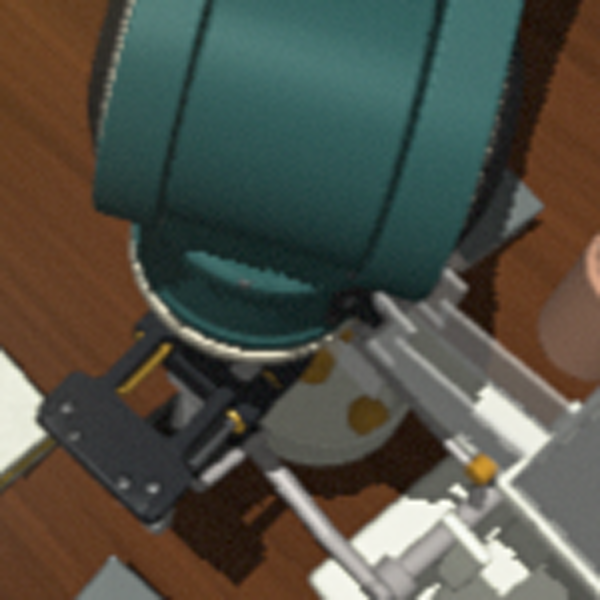

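The trough looks empty and there are sweets in the bowl, but a small orange blob at px (361,297) needs checking. I check that by numbers.

```bash
cat >> h.py <<'E'
def orange(im):
    h=cv2.cvtColor(im,cv2.COLOR_BGR2HSV);m=cv2.inRange(h,(8,120,60),(24,255,255))
    k,l,s,c=cv2.connectedComponentsWithStats(m)
    for i in range(1,k):
        if s[i,4]>5 and 255<c[i,0]<430 and 200<c[i,1]<350 : print(c[i].round(1),s[i,2:5],im[l==i].mean(0).round())
E
python3 - <<'E'
from h import *
for f in("scene0","pushed_scene_raw"): print(f);orange(cv2.imread(f"pics/{f}.png"))
print("pad (x0.375+240/180)");p=cv2.imread("pics/pad.png")[:,400:];p=cv2.resize(p,(150,150),interpolation=cv2.INTER_AREA)
q=np.zeros((384,512,3),np.uint8);q[180:330,240:390]=p;orange(q)
print("now");orange(ctrl.get_image("scene"))
a=np.radians(84.7);X=np.array([np.cos(a),np.sin(a),0]);Y=np.array([-X[1],X[0],0]);O=np.array([.567,.140,0])
for x in(.06,.09,.12,.15,.18):print(x,proj("scene",O+x*X+[0,0,.165+.2*(x-.075)]).round())
C,d=ray("scene",361,297)
for z in(.02,.05,.1,.13,.16,.2):
    P=C+d*(z-C[2])/d[2]-O;print("z",z,"own xy",(P@X).round(3),(P@Y).round(3))
E
```

```text
scene0
[326.6 254.3] [ 8  8 33] [37. 61. 98.]
[358.  275.5] [ 32  33 249] [ 50. 130. 175.]
[332.9 269.5] [ 7  5 21] [ 57. 120. 157.]
[365.1 306.2] [4 5 9] [29. 60. 78.]
pushed_scene_raw
[312.1 221.6] [4 5 9] [39. 73. 88.]
[281.6 228.4] [4 4 8] [34. 53. 83.]
[287.9 247.1] [3 3 8] [41. 80. 99.]
[295.8 249.4] [ 8  6 31] [33. 55. 90.]
[357.9 275.4] [ 33  33 252] [ 50. 130. 175.]
[333.2 269.3] [ 6  4 17] [ 55. 124. 165.]
[332.2 300.1] [ 30  23 321] [30. 55. 92.]
[365.1 306.4] [4 5 8] [28. 59. 78.]
pad (x0.375+240/180)
[262.6 259.1] [  83  150 5077] [36. 61. 99.]
[380.9 237.6] [ 20  83 727] [33. 58. 96.]
[283.2 264.3] [ 16  21 182] [ 37.  73. 107.]
[358.7 276.1] [ 32  33 222] [ 32.  81. 109.]
[332.8 269.6] [ 5  4 13] [27. 58. 77.]
[307.6 274.3] [ 5  6 16] [ 41.  86. 106.]
[330.9 305.5] [ 19  13 106] [30. 54. 91.]
[312. 306.] [ 5  5 17] [27. 48. 80.]
[365.3 306.7] [4 4 7] [24. 55. 73.]
now
[276.6 275.6] [ 15  18 141] [35. 68. 98.]
[319.2 271.6] [ 7  9 38] [24. 59. 78.]
[331.3 283.3] [10 10 67] [24. 58. 77.]
[298.5 284.6] [ 5  6 12] [ 50. 101. 123.]
[359.8 297.1] [ 8  7 40] [ 47. 120. 160.]
[328.8 306.2] [ 22  13 136] [31. 55. 92.]
[304.  306.9] [ 8  7 22] [25. 46. 78.]
0.06 [351. 269.]
0.09 [363. 279.]
0.12 [376. 290.]
0.15 [389. 301.]
0.18 [403. 313.]
z 0.02 own xy 0.105 0.034
z 0.05 own xy 0.107 0.021
z 0.1 own xy 0.109 -0.001
z 0.13 own xy 0.11 -0.014
z 0.16 own xy 0.111 -0.027
z 0.2 own xy 0.113 -0.044
```

The blob is 8x7 px and lies outside the trough wall, whereas a sweet is about 12 px. It is a brass link end that moved with the lever. After a little more waiting I bring the lever up slowly.

```bash
python3 -m crank '[0,0,0,0,0,0,0, 0,0,0,0,0,0,0, 0,0,0,0,0,0,0, 0,0,0,0,0,0,0, 0,0,0,0,0,0,0, 0,0,0,0,0,0,0, 0,0,0,0,0,0,0, 0,0,0,0,0,0,0, 0,0,0,0,0,0,0, 0,0,0,0,0,0,0]'|sed -n '1p;2p;4p'
python3 - <<'E'
from h import *
orange(ctrl.get_image("scene"))
E
python3 -m crank '[0,0,0,-1.5,0,0,0, 0,0,0,-1.5,0,0,0, 0,0.4,0,-1.5,0,0,0, 0,0.4,0,-1.5,0,0,0, 0,0.4,0,-1.5,0,0,0, 0,0.4,0,-1.5,0,0,0, 0,0.4,0,-1.5,0,0,0, 0,0.4,0,-1.5,0,0,0, 0,0.4,0,-1.5,0,0,0, 0,0.4,0,-1.5,0,0,0]'|sed -n '1p;2p;4p'
python3 -m crank '[0,0.3,0,-1.5,0,0,0, 0,0.3,0,-1.5,0,0,0, 0,0.3,0,-1.5,0,0,0, 0,0.3,0,-1.5,0,0,0, 0,0.3,0,-1.5,0,0,0, 0,0.3,0,-1.5,0,0,0, 0,0.3,0,-1.5,0,0,0, 0,0.3,0,-1.5,0,0,0, 0,0.3,0,-1.5,0,0,0, 0,0.3,0,-1.5,0,0,0]'|sed -n '1p;2p;4p'
```

```text
time: 17.32
tool_pos: [0.6793, 0.133, 0.3284]
contact_force: [-4.1, -2.5, 13.0]
[276.7 275.6] [ 15  18 142] [35. 67. 98.]
[319.2 271.8] [ 8  9 42] [25. 59. 78.]
[331.3 283.2] [10  9 66] [25. 58. 77.]
[298.7 284.9] [ 4  6 12] [ 50. 102. 123.]
[359.8 297.1] [ 8  7 39] [ 47. 120. 161.]
[328.8 306.2] [ 22  13 138] [31. 55. 92.]
[303.9 306.9] [ 8  7 23] [25. 46. 77.]
time: 18.2
tool_pos: [0.6792, 0.1362, 0.3427]
contact_force: [-0.2, -1.0, 2.1]
time: 19.03
tool_pos: [0.679, 0.1393, 0.3576]
contact_force: [1.2, 0.2, 1.2]
```

Contact is kept and I continue the same way, slower near the top.

```bash
python3 -m crank '[0,0.1,0,-1.2,0,0,0, 0,0.1,0,-1.2,0,0,0, 0,0.1,0,-1.2,0,0,0, 0,0.1,0,-1.2,0,0,0, 0,0.1,0,-1.2,0,0,0, 0,0,0,-1.2,0,0,0, 0,0,0,-1,0,0,0, 0,0,0,-1,0,0,0, 0,0,0,-0.8,0,0,0, 0,0,0,-0.8,0,0,0]'|sed -n '1p;2p;4p'
for i in 1 2; do python3 -m crank '[0,0,0,-0.5,0,0,0, 0,0,0,-0.5,0,0,0, 0,0,0,-0.5,0,0,0, 0,0,0,-0.5,0,0,0, 0,0,0,-0.5,0,0,0, 0,0,0,-0.5,0,0,0, 0,0,0,-0.5,0,0,0, 0,0,0,-0.5,0,0,0, 0,0,0,-0.5,0,0,0, 0,0,0,-0.5,0,0,0]'|sed -n '1p;2p;4p';done
```

```text
time: 19.87
tool_pos: [0.679, 0.1396, 0.3684]
contact_force: [0.2, 0.2, 0.2]
time: 20.7
tool_pos: [0.679, 0.1396, 0.3734]
contact_force: [-0.4, 0.6, 0.7]
time: 21.53
tool_pos: [0.679, 0.1395, 0.3783]
contact_force: [-0.6, -0.5, 1.0]
```

```bash
python3 -m crank '[0,0,0,-0.5,0,0,0, 0,0,0,-0.5,0,0,0, 0,0,0,-0.5,0,0,0, 0,0,0,-0.5,0,0,0, 0,0,0,-0.5,0,0,0, 0,0,0,-0.5,0,0,0, 0,0,0,-0.5,0,0,0, 0,0,0,-0.5,0,0,0, 0,0,0,-0.5,0,0,0, 0,0,0,-0.5,0,0,0]'|sed -n '1p;2p;4p'
python3 -m crank '[0,0,0,-10,0,0,0, 0,0,0,-20,0,0,0, 0,0,0,-30,0,0,0, 0,0,0,-30,0,0,0, 0,-30,0,0,0,0,0, 0,-30,0,0,0,0,0, 0,-30,0,0,0,0,0, 0,-30,0,0,0,0,0, 0,-30,0,0,0,0,0, 0,-30,0,0,0,0,0]'|sed -n '1p;2p;4p'
python3 -m crank '[0,-30,0,0,0,0,0, 0,-30,0,0,0,0,0, 0,-30,0,0,0,0,0, 0,-30,0,0,0,0,0, 0,-30,0,0,0,0,0, 0,-30,0,0,0,0,0, 0,0,0,0,0,0,0, 0,0,0,0,0,0,0, 0,0,0,0,0,0,0, 0,0,0,0,0,0,0]'|sed -n '1p;2p;4p'
python3 - <<'E'
from h import *
S=ctrl.get_image("scene");T=ctrl.get_image("top");orange(S)
print("bowl",bowlfit(T,(.567,.138)))
h=cv2.cvtColor(T,cv2.COLOR_BGR2HSV);m=cv2.inRange(h,(8,120,60),(24,255,255))
k,l,s,c=cv2.connectedComponentsWithStats(m)
for i in range(1,k):
    if s[i,4]>5 and 110<c[i,0]<230 and 90<c[i,1]<210: print("top",c[i].round(1),s[i,2:5],T[l==i].mean(0).round(),atz("top",*c[i],.016)[:2].round(3))
A,B=cv2.imread("pics/scene0.png"),S
g=lambda im,x0,y0,x1,y1:im[y0:y1,x0:x1].astype(int)
print("pad diff",abs(g(A,278,264,316,302)-g(B,278,264,316,302)).mean(),"lid/link diff",abs(g(A,325,260,372,315)-g(B,325,260,372,315)).mean(), "tub_a",abs(g(A,333,205,376,248)-g(B,333,205,376,248)).mean())
E
```

```text
time: 22.37
tool_pos: [0.679, 0.1396, 0.3834]
contact_force: [-0.1, 0.8, 0.6]
time: 23.2
tool_pos: [0.6868, -0.0417, 0.4743]
contact_force: [0.2, -0.8, 0.2]
time: 24.03
tool_pos: [0.695, -0.2187, 0.4739]
contact_force: [0.1, 0.5, 0.8]
[306.  257.4] [ 9 10 71] [ 46. 126. 170.]
[317.6 269.9] [10 12 81] [ 38. 104. 140.]
[333.2 269.3] [ 6  4 17] [ 55. 125. 165.]
[331.3 283.1] [10  9 62] [ 38. 101. 136.]
[332.2 300.1] [ 30  23 323] [30. 55. 91.]
[365.  306.3] [ 4  5 10] [30. 59. 77.]
bowl (array([0.5667, 0.1379]), np.float64(-47.1))
top [120.3 129. ] [3 3 7] [ 60.  94. 120.] [0.658 0.332]
top [153.4 169.4] [4 4 7] [ 53.  69. 102.] [0.563 0.216]
top [183.4 171.5] [ 4  7 13] [ 59.  92. 119.] [0.572 0.135]
top [195.8 176.9] [ 7  7 32] [ 78. 144. 191.] [0.563 0.099]
pad diff 29.275623268698062 lid/link diff 21.477885235332042 tub_a 1.5803136830719309
```

```bash
python3 - <<'E'
from h import *
for u in((306,257.4),(317.6,269.9),(331.3,283.1)):
    P=atz("scene",*u,.018);print(u,P[:2].round(3),"in top at",proj("top",P).round(1))
for n in("scene","top"):
    A=cv2.imread(f"pics/{n}0.png");B=ctrl.get_image(n)
    f=lambda im:cv2.inRange(cv2.cvtColor(im,cv2.COLOR_BGR2HSV),(10,140,35),(26,255,255))
    m=f(B)&~cv2.dilate(f(A),np.ones((5,5)))
    k,l,s,c=cv2.connectedComponentsWithStats(m)
    print(n,[(c[i].round(1).tolist(),s[i,2:5].tolist(),B[l==i].mean(0).round().tolist()) for i in range(1,k) if s[i,4]>3])
    x,y=(295,235) if n=="scene" else (160,135)
    r=cv2.resize(B[y:y+65,x:x+65],(390,390),interpolation=2)
    cv2.imwrite(f"pics/fin_{n}.png",r)
B=ctrl.get_image("top").astype(int);print((B[:,:,2]-B[:,:,0])[148:192:2,164:206:2])
E
```

```text
(306, 257.4) [0.562 0.093] in top at [197.5 177.5]
(317.6, 269.9) [0.566 0.134] in top at [182.9 173.5]
(331.3, 283.1) [0.567 0.179] in top at [167.  170.1]
scene [([245.9, 4.8], [5, 12, 38], [41.0, 71.0, 97.0]), ([467.2, 4.2], [10, 13, 64], [15.0, 28.0, 47.0]), ([154.3, 121.7], [3, 5, 6], [50.0, 100.0, 124.0]), ([267.1, 226.8], [45, 46, 1627], [35.0, 62.0, 102.0])]
top [([440.7, 80.5], [4, 4, 6], [37.0, 56.0, 90.0]), ([427.0, 102.8], [8, 11, 43], [43.0, 63.0, 101.0]), ([423.7, 113.4], [5, 7, 16], [45.0, 66.0, 105.0]), ([422.5, 119.5], [2, 2, 4], [44.0, 64.0, 102.0]), ([433.2, 119.0], [3, 3, 4], [42.0, 63.0, 100.0]), ([260.2, 125.5], [3, 2, 4], [46.0, 70.0, 106.0]), ([255.5, 126.5], [2, 2, 4], [48.0, 69.0, 107.0]), ([256.9, 130.8], [10, 7, 25], [49.0, 74.0, 112.0]), ([250.8, 131.0], [3, 3, 4], [50.0, 75.0, 114.0]), ([249.4, 137.9], [5, 8, 14], [49.0, 72.0, 112.0]), ([253.2, 136.2], [4, 2, 5], [48.0, 71.0, 110.0]), ([246.4, 139.8], [4, 3, 5], [49.0, 72.0, 111.0]), ([249.1, 179.2], [79, 84, 3035], [45.0, 67.0, 107.0]), ([236.3, 144.0], [4, 3, 6], [47.0, 68.0, 105.0]), ([317.4, 149.0], 
[... 2252 characters left out ...]
8  10   7   4   9  18  36  41  34  11   7   6  27 117 144 127
   20   7  41]
 [  7   7   8   5   7   6   8   8  13  16   9   9   7   7  38 109 126  91
   11   9  42]
 [  8   8   6   6  10   8   5   6   8   9   9   7   7   7  16  69  87  28
    6  13  55]
 [  8  10   8  13   7   8   8  11  10   8  13   7   7   6   8  12  18  12
    6  19  56]
 [  8   7   6  10   7   7   7   8   7  12   9   7   7   7   6   8   8   9
   12  47  54]
 [  9   9   9  10   8   7   8   6   8  10   7   7   6   7   7   7   9   9
   27  54  56]
 [ 16  12  10   9   8  13   8   6  13  12   7   7   8   7  13  10   8  16
   53  62  59]
 [ 19  14  11  13   9  10  10   9   9   9   7   8  11  11   9   9  19  35
   53  57  57]]
```

```bash
python3 - <<'E'
from h import *
S=ctrl.get_image("scene").astype(int);T=ctrl.get_image("top").astype(int)
print("pad px corners -> floor",[atz("scene",u,v,.018)[:2].round(3).tolist() for u,v in((279,281),(297,267),(313,286),(294,301))])
b=np.array([.567,.138])
for n,I in(("scene",S),("top",T)):
    print(n,"rows x .62->.51, cols y .085->.19 (step 7mm): R-B / R")
    for x in np.arange(.617,.512,-.007):
        o=""
        for y in np.arange(.089,.192,.007):
            if np.hypot(x-b[0],y-b[1])>.05: o+="   .   ";continue
            u,v=proj(n,(x,y,.018)).round().astype(int);p=I[v,u];o+=f"{p[2]-p[0]:3d}/{p[2]:<3d}"
        print(f"{x:.3f}",o)
# trough axis samples in scene
a=np.radians(84.7);X=np.array([np.cos(a),np.sin(a),0]);O=np.array([.567,.14,0])
for x in np.arange(-.01,.15,.01):
    z=.1575+.2*(x-.057);u,v=proj("scene",O+x*X+[0,0,z]).round().astype(int);p=S[v,u];q=cv2.imread("pics/scene0.png").astype(int)[v,u];print(round(x,3),(u,v),p[2]-p[0],q[2]-q[0],end="; ")
E
```

```text
pad px corners -> floor [[0.654, 0.089], [0.597, 0.095], [0.604, 0.153], [0.663, 0.146]]
scene rows x .62->.51, cols y .085->.19 (step 7mm): R-B / R
0.617    .      .      .      .      .      .      .      .      .      .      .      .      .      .      .   
0.610    .      .      .      .    -1/30   2/37  -1/36  -1/27   6/81  13/157  9/113   .      .      .      .   
0.603    .      .      .    -2/30   2/32   3/39   1/51  11/147 11/181 14/230 11/230 11/237   .      .      .   
0.596    .      .    11/144 14/193 16/204 13/232 12/230 12/232 11/230 13/231 12/231 12/230 14/230   .      .   
0.589    .    16/171 11/230 12/231 12/229 12/231 12/230 12/230 12/230 11/229 11/231 12/229 13/230 16/230   .   
0.582    .    13/234 11/231 12/230 13/231 11/230 14/231 21/213 18/226 12/230 11/230 12/229 11/230 19/200   .   
0.575  19/138 18/196 14/231 12/231 11/231 24/214126/167113/144 15/107 11/231 13/231 12/231 82/148137/177 38/203
0.568 135/178130/175 66/99  17/227 11/232 80/149 96/132 78/105 92/121 18/209 16/232 25/214145/192167/222 72/177
0.561 161/212159/212105/139 17/227 11/231142/182146/195
[... 2447 characters left out ...]
 .      .      .   
-0.01 (np.int64(325), np.int64(247)) 5 6; 0.0 (np.int64(329), np.int64(250)) 2 18; 0.01 (np.int64(332), np.int64(253)) 3 15; 0.02 (np.int64(336), np.int64(257)) 4 3; 0.03 (np.int64(340), np.int64(260)) 4 19; 0.04 (np.int64(343), np.int64(263)) 11 74; 0.05 (np.int64(347), np.int64(266)) 10 140; 0.06 (np.int64(351), np.int64(270)) 10 148; 0.07 (np.int64(355), np.int64(273)) 12 93; 0.08 (np.int64(359), np.int64(276)) 11 162; 0.09 (np.int64(363), np.int64(280)) 10 98; 0.1 (np.int64(367), np.int64(283)) 10 146; 0.11 (np.int64(371), np.int64(287)) 10 146; 0.12 (np.int64(375), np.int64(291)) 14 13; 0.13 (np.int64(379), np.int64(294)) 3 3; 0.14 (np.int64(384), np.int64(298)) 0 1;
```

```bash
python3 - <<'E'
from h import *
S=ctrl.get_image("scene").astype(int)
for p in((.55,.16),(.55,.17),(.545,.15),(.54,.17)):print(p,proj("scene",(*p,.018)).round(),proj("top",(*p,.018)).round())
d=S[:,:,2]-S[:,:,0]
print("cols",list(range(312,352,2)))
for v in range(250,300,2):print(v," ".join(f"{d[v,u]:3d}/{S[v,u,2]:<3d}" for u in range(312,352,2)))
T=ctrl.get_image("top").astype(int);d=T[:,:,2]-T[:,:,0]
print("top cols",list(range(120,190,3)))
for v in range(140,186,2):print(v," ".join(f"{d[v,u]:3d}/{T[v,u,2]:<3d}" for u in range(120,190,3)))
E
```

```text
(0.55, 0.16) [330. 273.] [172. 177.]
(0.55, 0.17) [333. 276.] [169. 177.]
(0.545, 0.15) [328. 269.] [176. 180.]
(0.54, 0.17) [336. 273.] [168. 180.]
cols [312, 314, 316, 318, 320, 322, 324, 326, 328, 330, 332, 334, 336, 338, 340, 342, 344, 346, 348, 350]
250  10/110   7/108   5/121   4/154   5/126   5/86    7/108   4/113   2/110   1/112   4/118   6/139  13/113  19/125  28/164  27/105  10/125   9/179   7/176   8/124
252  16/193  12/161   0/103   2/103   4/161  13/198  10/141   9/121   4/114   2/113   3/117   4/144   2/140  13/115  12/111   6/138   8/184   7/168  12/112  18/106
254  15/231   5/125   0/104   5/132   6/150   7/194  16/210  18/203  13/154   3/114   3/105   2/133   4/154   4/99    6/162   8/183   7/156  12/100  19/108  20/114
256  15/214   2/110   4/129   8/150   7/150   6/149  11/212  10/235  16/211  13/177   0/108  -1/105   4/135   8/188   9/182   6/139  10/114  10/136  17/105   7/123
258  12/169   8/155   7/149   7/147   7/150   6/147   7/153   9/207  15/200   3/96    1/101   3/126   7/165   3/143   4/141   4/99   15/103   9/120  11/135   6/109
260  19/227  17/228   7/1
[... 7192 characters left out ...]
  16/60   17/61   19/60    7/96    5/94    9/105   7/109   8/108   7/109   9/109  14/101  14/106   9/233   7/246
180   7/110   6/112   5/112   7/115   6/112   6/114   5/114   6/116   7/110  16/66   20/61   21/62   19/61    8/99    5/93    7/107   6/107  13/171   8/118  11/115   6/106   8/106   8/245   6/246
182   5/111   7/115   7/114   6/113   5/114   6/112   9/116   4/112   8/102  18/59   20/59   17/59   19/59   12/76    7/92    9/104   6/108  10/238   8/242  13/207  10/141   9/120   6/246   8/246
184   6/113   6/113   7/113   6/111   8/124   4/124   6/112   7/116   7/91   15/58   21/61   18/60   18/58   17/64    8/100   7/97    7/109   7/245   6/245   7/245   8/244  11/146   7/246   7/246
```

```bash
python3 - <<'E'
from h import *
S=np.mean([ctrl.get_image("scene") for _ in range(4)],0);T=np.mean([ctrl.get_image("top") for _ in range(4)],0)
def dump(I,u0,u1,v0,v1):
    r=I[:,:,2]/(I[:,:,0]+3)
    print("cols",u0,u1)
    for v in range(v0,v1):print(v,"".join("%4d"%I[v,u,2] if r[v,u]>1.35 else "   ." for u in range(u0,u1)))
dump(S,298,340,250,291)
dump(T,158,204,160,184)
for P in((.562,.093),(.566,.134),(.567,.179)):
  for z in(.0165,.035):print(P,z,proj("scene",(*P,z)).round(1),proj("top",(*P,z)).round(1))
E
```

```text
cols 298 340
250   98 102 135   .   .   .   .   .   .   .   .   .   .   .   .   .   .   .   .   .   .   .   .   .   .   .   .   .   .   .   .   .   .   .   .   .   .   .   .   .   .   .
251  101   .   .   .   .   .   .   .   .   .   .   .   .   .   .   .   .   .   .   .   .   .   .   .   .   .   .   .   .   .   .   .   .   .   .   .   .   .   .   .   .   .
252  115   .   .   .   .   .   .   .   .   .   .   .   .   .   .   .   .   .   .   .   .   .   .   .   .   .   .   .   .   .   .   .   .   .   .   .   .   .   .   .   .   .
253    .   .   .   .   .   . 115 152 155 154 159   .   .   .   .   .   .   .   .   .   .   .   .   .   .   .   .   .   .   .   .   .   .   .   .   .   .   .   .   .   .   .
254    .   .   .   .  98 141 171 184 184 177 164 160   .   .   .   .   .   .   .   .   .   .   .   .   .   .   .   .   .   .   .   .   .   .   .   .   .   .   .   .   .   .
255    .   .   .   . 120 173 191 199 200 195 183 164 157   .   .   .   .   .   .   .   .   .   .   .   .   .   .   .   .   .   .   .   .   .   .   .   .   .   .   .   .   .
256    .   .   . 108 154 182 198 212 219 209 194 
[... 10151 characters left out ...]
.   .   .   .   .   . 103
182    .   .   .   .   .   .   .   .   .   .   .   .   .   .   .   .   .   .   .   .   .   .   .   .   .   .   .   .   .   .   .   .   .   .   .   .   .   .   .   .   .   .   .   .   . 101
183    .   .   .   .   .   .   .   .   .   .   .   .   .   .   .   .   .   .   .   .   .   .   .   .   .   .   .   .   .   .   .   .   .   .   .   .   .   .   .   .   .   .   .   .  85 103
(0.562, 0.093) 0.0165 [305.8 257.6] [197.7 177.6]
(0.562, 0.093) 0.035 [306.8 254.7] [196.7 176.1]
(0.566, 0.134) 0.0165 [317.3 270.1] [183.1 173.5]
(0.566, 0.134) 0.035 [318.5 267.3] [181.9 171.9]
(0.567, 0.179) 0.0165 [331.3 283.5] [166.9 170.2]
(0.567, 0.179) 0.035 [332.8 280.9] [165.4 168.6]
```

The middle blob is two sweets, one resting on the other. It shows two shading centres offset by (1.6, -3.8) px, which is what a 25 mm rise would give. That makes four in the bowl, with the trough empty, both link ends back at their shut positions, and the bowl at (0.567, 0.138). I hand in.

```bash
python3 -c "
from rig import ctrl
print(ctrl.state()['time'],ctrl.sign_off())"
```

```text
the job is handed in; nothing more can be done
24.8833 None
```

I handed the job in at 24.9 s: the bowl stands within about 3 mm of centre under the spout, the lever was pressed to its stop and eased back up, the lid is shut, and I count four sweets in the bowl, two of them read as stacked from pixel shading rather than seen clearly apart.

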